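# Nest the tapered herb pot in its cover pot

### The arm

A 6-joint arm with a two-finger parallel gripper is mounted at the origin on a cart in front of the work surface, level with it; the furniture and walls round the work are solid. World frame = base frame: x ahead of the robot, y to its left, z up, the work surface at z = 0. Lengths are in m, angles in rad, forces in N, time in s.
With the tool pointing down it reaches from about 0.3 to 0.95 m from the base axis. Payload 3.1 kg.
Tool frame: the origin (TCP) lies between the finger pads; the fingertips stand 8 mm ahead of it and the grasp point (between the pads) lies 11 mm behind it (robot.tips_ahead is the distance from the TCP to the fingertips, in m); z points along the fingers, y is the line along which they close (so a half turn about z gives the same grasp; the last joint's range is limited). The gripper opens to 85 mm and grips with 20 to 120 N. Pads are 22 mm wide; open, the fingers measure 114 mm over their backs; the gripper's body (76 mm by 85 mm) begins 54 mm behind the grasp point. The pads swing forward as they close: fully open they stand 13 mm farther back than shut.
Start: joints at [-1.257, 0.308, 1.634, -0, 1.2, -0.07], TCP at [0.234, -0.58, 0.201] pointing down, gripper open.
Joint ranges: [-3.06, 3.06], [-0.79, 1.96], [0.05, 2.63], [-1.19, 4.34], [0.05, 2.64], [-2.94, 2.94]. Speed limits (rad/s): [2.79, 2.79, 3.14, 3.14, 3.14, 3.14].

### API

Orientations are given as a unit quaternion [x, y, z, w].
In Python, from cell import robot, optics, models gives the robot as it stands.
- The arm moves only by the tool move_arm, never from a script. Its argument "commands" is a list of rows, each a list of 7 numbers: the shift along the world's x, y, z in m, then the turn, a rotation vector about the world's x, y, z in rad, then the closure, from -1 (fully open) to 1 (shut), so that 0 is half open. A call has 1 to 10 rows; each row is the pose to reach, as a shift and turn from the pose commanded when the call began; what a row does not reach only later rows make up. A row lasts 1/12 s, in which the tool goes at most 41.7 mm and 7.16 degrees, less where a joint would pass 70% of its speed; a pose out of reach is approached as far as the arm can. A call with a gripper value outside its range is refused whole. The fingers move at their own pace and stop on an object; the grip force is fixed at half the most. Time passes only in rows, so rows that repeat a pose let the fingers close. It gives the time, the measured TCP pose, the force, the opening and the grip force at its end, in the units of the state.
- robot.observe(): the state, without advancing time (a new reading comes with each control period).
- optics.camera(name): name is "side" or "top"; returns a dict with "img" (400x640x3 uint8, blue, green, red), "depth" (400x640 float32, m along the optical axis (not along the pixel's ray), 0 where there is no reading), "fx", "fy", "cx", "cy" (pixels), "cam_to_world" (4x4, takes a point from camera to world coordinates). Camera axes: x right, y up, looking along -z (the intrinsics and any distortion apply to the point x, -y, -z); pixel columns grow to the right and rows downward; lengths in m; the calibration is good to about 2 mm. A picture is of the moment at which its call begins.
- robot.finish_job(): hands the job in; it is judged then, once.
Trained networks look in a picture, given as the dict that the camera call returned (one of the last four; its "shot" number tells which), for a name from the list of things; names that differ only in an ending like _2 or _b are one class to them, and where a whole thing is asked for, a point or a joint stands for the part that bears it (a point fixed in the world has none). Each returns a list of dicts, best first, with "confidence" (0 to 1); they miss things now and then, are a little off and sometimes report something else, mostly with a low value. They report only what shows in the picture. A call takes as long as a camera call.
- models.masks_of(picture, query): "pixels" (400x640 bool, what is visible of it) and "uv" ([column, row] in pixels, amid what is visible of it).
The state is a dict: "time_s": time; "joints": joint angles; "qd": joint speeds; "tau": joint torques, N m; "tool_pos": TCP position; "tool_rot": TCP orientation; "wrist_force": force on the tool from outside, world axes, zero at the start; "moment": the same for the moment, N m; "opening": finger opening in m; "grasp_force": force on a finger pad.
Only numpy, scipy, OpenCV 4.12 (cv2) and the standard library are available. Lean on these libraries where they do the work, as an engineer would, in place of code of your own. Each camera call takes 0.05 s, during which the arm holds its last target. There are 200 camera calls.

### The job

Nest the slim tapered terracotta pot, upright, in the big pot's rubber sleeve and press it down lightly by hand until the underside of its collar is about two centimetres above the big pot's rim, then let go. Do not drop it in, and do not drive it right down towards the rim, where it would jam. Leave the straight-sided pot where it stands, and keep the big pot upright and roughly in its place.

Things in the scene. Friction and masses are not known exactly. Their poses are not given: they have to be found in the camera images.
- tapered_pot_center (a point): Centre (58 mm above foot, 58 below top) of the slim tapered terracotta pot, loose, 0.2 kg, upright; z is its axis. It widens from a 30 mm foot to 58 mm at 80 mm height; above is a straight collar, 62 mm wide, 36 mm high, its underside 22 mm above this point, open on top, wall 4.5 mm. Grip high on the collar, across its outside, so that the fingers stay above the big pot's rim when it is nested.
- big_rim (a point): Centre of the mouth, level with the rim, of the big terracotta pot: loose, 0.9 kg, 88 mm high, 101 mm wide at the rim; z is its axis, up. A thick black rubber sleeve fills its mouth, flush with the rim at the start; its tapered hole is 46 mm wide at the top, 34 mm at 29 mm depth. Just stood in it, the tapered pot rests with its collar's underside about 40 mm above the rim.
- sleeve (a joint): How far the rubber sleeve has been pushed down inside the big pot (m): 0 flush with the rim, 0.036 hard stop. The tapered pot, pressed from above, takes the sleeve down with it against about 6 N at first and 8 to 9 N after 20 mm; both stay where they are left.
- straight_pot_center (a point): Centre (58 mm above its foot) of the straight-sided terracotta pot, loose, a bystander: 116 mm high with the same 62 mm wide collar, but 55 mm wide all the way down, so that it does not fit the sleeve.

How it is judged:
On the way:
1. the tapered pot is pressed into the sleeve by hand: still touched by the fingers with its collar's underside 10 to 30 mm above the big pot's rim and its axis within 15 mm of the big pot's (z of tapered_pot_center in the frame of big_rim between -0.012 and 0.008 m and horizontal distance between tapered_pot_center and big_rim below 0.015 m and contact force between the fingers and tapered_pot above 0.3 N), for 0.1 s.
At the end, for the whole second after the job is handed in: The tapered pot stays in the big pot's sleeve with the underside of its collar 12 to 28 mm above the rim, its centre within 15 mm of the big pot's axis, within 10 degrees of upright, and the big pot upright (7 degrees) on the worktop (z of tapered_pot_center in the frame of big_rim between -0.01 and 0.006 m and horizontal distance between tapered_pot_center and big_rim below 0.015 m and angle between tapered_pot_center's own z axis and vertical below 0.175 rad and angle between big_rim's own z axis and vertical below 0.12 rad); the robot touches nothing.
It fails at once if the tapered pot is dropped into the big pot: faster than 0.6 m/s over it with the collar less than 90 mm above the rim (z of tapered_pot_center in the frame of big_rim below 0.068 m and horizontal distance between tapered_pot_center and big_rim below 0.04 m and linear speed of tapered_pot above 0.6 m/s).
It fails at once if the tapered pot is driven down until its collar is less than 8 mm above the big pot's rim (z of tapered_pot_center in the frame of big_rim below -0.014 m and horizontal distance between tapered_pot_center and big_rim below 0.03 m).
It fails at once if the straight-sided pot is moved more than 40 mm (distance of straight_pot_center from where it was at the start of the episode above 0.04 m).
It fails at once if the big pot is tipped by more than 20 degrees or moved more than 60 mm (angle between big_rim's own z axis and vertical above 0.35 rad or distance of big_rim from where it was at the start of the episode above 0.06 m).
It also fails if it takes over 38 s, if anything falls off the work surface, if the arm or the gripper's body presses on something with over 40 N, if the wrist force passes 120 N, or if a joint passes its speed limit or range.

## Working session

There is one attempt and no reset: what is moved stays moved. The work goes in short steps, Python scripts to look and compute and a tool call to move; the robot and the scene stay as the last step left them, time stands still between calls to the robot, and variables do not carry over. Pictures are saved under pics/ and viewed, at most 10 in all, crops included, and the job is handed in when it is done.

Besides the shell and the picture viewer there is one more tool, called after "Request:" as name(argument=value, ...), one argument or row to a line, values as JSON. move_arm: Moves the arm, as the interface text tells. Its arguments: {"type":"object","properties":{"commands":{"type":"array","items":{"type":"array","items":{"type":"number"}}}},"required":["commands"]}

```bash
mkdir -p pics; cat > h.py <<'E'
import numpy as np, cv2
from cell import robot, optics, models
def world(p, m=None):
    d=p["depth"]; v,u=np.nonzero((d>0) if m is None else (m&(d>0)))
    z=d[v,u]; P=np.stack([(u-p["cx"])/p["fx"]*z, -(v-p["cy"])/p["fy"]*z, -z, np.ones_like(z)])
    return (p["cam_to_world"]@P)[:3].T
def report(names=("tapered_pot_center","big_rim","straight_pot_center","sleeve"),cams=("top","side"),save=None):
    for c in cams:
        p=optics.camera(c)
        if save: cv2.imwrite(f"pics/{save}_{c}.png",p["img"])
        for n in names:
            for r in models.masks_of(p,n)[:2]:
                m=cv2.erode(r["pixels"].astype(np.uint8),np.ones((3,3)))>0
                W=world(p,m)
                if len(W)<10: continue
                zt=np.percentile(W[:,2],98); T=W[W[:,2]>zt-.012]
                (cx,cy),R=cv2.minEnclosingCircle(T[:,:2].astype(np.float32))
                print(c,n,round(r["confidence"],2),np.round(r["uv"]),"ztop %.3f"%zt,"circ %.3f %.3f R %.3f"%(cx,cy,R),"mid",np.round((np.percentile(T,1,0)+np.percentile(T,99,0))/2,3),"n",len(W))
E
python3 - <<'E'
from h import *
report(save="a"); s=robot.observe(); print(s)
for c in("top","side"): print(optics.camera(c)["cam_to_world"].round(3).tolist())
E
```

```text
top tapered_pot_center 0.95 [396. 192.] ztop 0.117 circ 0.508 -0.042 R 0.030 mid [ 0.507 -0.041  0.112] n 747
top straight_pot_center 0.94 [218. 200.] ztop 0.117 circ 0.496 0.322 R 0.030 mid [0.496 0.322 0.112] n 861
top sleeve 0.86 [310. 188.] ztop 0.090 circ 0.505 0.143 R 0.035 mid [0.504 0.143 0.085] n 625
side tapered_pot_center 0.66 [334. 154.] ztop 0.117 circ 0.509 -0.044 R 0.032 mid [ 0.507 -0.044  0.112] n 1163
side big_rim 0.91 [315. 214.] ztop 0.090 circ 0.504 0.143 R 0.050 mid [0.503 0.145 0.085] n 2670
side big_rim 0.46 [315. 199.] ztop 0.091 circ 0.505 0.143 R 0.036 mid [0.505 0.143 0.085] n 727
side straight_pot_center 0.93 [285. 281.] ztop 0.117 circ 0.497 0.323 R 0.031 mid [0.496 0.324 0.112] n 2512
side sleeve 0.85 [314. 206.] ztop 0.091 circ 0.506 0.143 R 0.036 mid [0.505 0.143 0.085] n 691
{'time_s': 0.5, 'joints': array([-1.25670894e+00,  3.08092708e-01,  1.63386535e+00, -8.00132523e-06,
        1.19971004e+00, -6.96972401e-02]), 'qd': array([ 0.00059883, -0.00110137, -0.00249045, -0.00049407,  0.00032109,
       -0.00012207]), 'tau': array([ 1.10477020e-03, -4.14807808e+01, -2.76721948e+01,  1.74730907e-06,
        2.38309207e-03,  3.75501401e-06]), 'tool_pos': array([ 0.23398338, -0.57951126,  0.20064537]), 'tool_rot': array([ 9.81644820e-01,  1.90718238e-01, -8.29864909e-06, -3.69876669e-05]), 'wrist_force': array([-0.3371516 , -0.01148768, -0.52260458]), 'moment': array([-0.0128463 ,  0.06487861, -0.00524677]), 'grasp_force': 0.0, 'opening': 0.08512471296731298}
[[-0.011, 0.983, -0.181, 0.338], [-0.999, -0.003, 0.044, 0.173], [0.042, 0.181, 0.983, 0.965], [0.0, 0.0, 0.0, 1.0]]
[[-0.959, 0.178, -0.219, 0.321], [-0.282, -0.577, 0.767, 0.808], [0.01, 0.797, 0.603, 0.62], [0.0, 0.0, 0.0, 1.0]]
```

View pics/a_top.png

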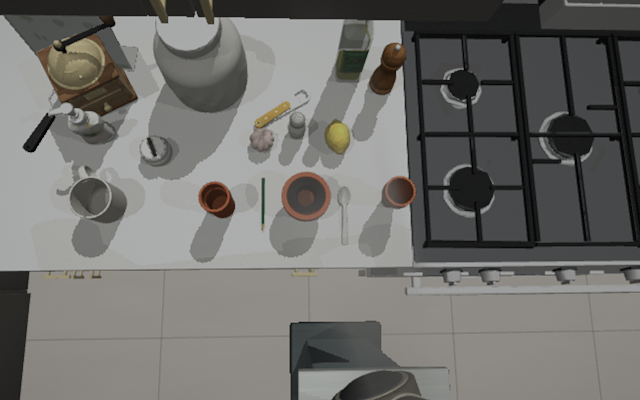

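View pics/a_side.png

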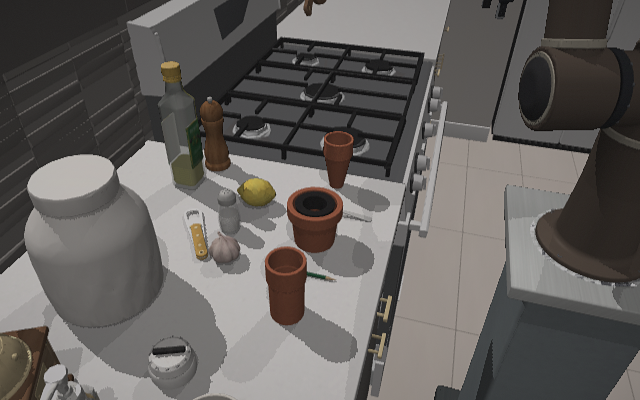

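The top view shows the tapered pot at (399,192), the big pot at (306,197) and the straight pot at (215,199). The side view shows the taper of the pot at (338,155) clearly. Both views agree on the positions, so I'm setting out.

Request:
move_arm(
  commands=[
    [0.274,0.537,0.01,0,0,0,-1],
    [0.274,0.537,0.01,0,0,0,-1],
    [0.274,0.537,0.01,0,0,0,-1],
    [0.274,0.537,0.01,0,0,0,-1],
    [0.274,0.537,0.01,0,0,0,-1],
    [0.274,0.537,0.01,0,0,0,-1],
    [0.274,0.537,0.01,0,0,0,-1],
    [0.274,0.537,0.01,0,0,0,-1],
    [0.274,0.537,0.01,0,0,0,-1],
    [0.274,0.537,0.01,0,0,0,-1],
  ],
)

```text
time_s: 1.43
tool_pos: [0.424, -0.2067, 0.2081]
tool_rot: [0.982, 0.191, 0.0, 0.0]
wrist_force: [1.5, 0.0, -0.4]
opening: 0.0857
grasp_force: 0.0
```

Request:
move_arm(
  commands=[
    [0.084,0.164,0.0,0,0,0,-1],
    [0.084,0.164,0,0,0,0,-1],
    [0.084,0.164,0,0,0,0,-1],
    [0.084,0.164,0,0,0,0,-1],
    [0.084,0.164,0,0,0,0,-1],
    [0.084,0.164,0,0,0,0,-1],
    [0.084,0.164,0,0,0,0,-1],
  ],
)

```text
time_s: 2.02
tool_pos: [0.5075, -0.0437, 0.2076]
tool_rot: [0.981, 0.192, -0.0, 0.0]
wrist_force: [-0.0, -0.2, 0.1]
opening: 0.0853
grasp_force: 0.0
```

```bash
python3 - <<'E'
from h import *
report(names=("tapered_pot_center",),save="b"); s=robot.observe(); print(s["tool_pos"],s["joints"],robot.tips_ahead)
E
```

```text
top tapered_pot_center 0.62 [398. 196.] ztop 0.117 circ 0.507 -0.042 R 0.030 mid [ 0.497 -0.042  0.112] n 479
[ 0.50678988 -0.04565194  0.20753569] [-1.75152691e-01  7.63980120e-02  1.89592732e+00 -4.40308881e-04
  1.16956020e+00  1.01380849e+00] 0.008
```

Request:
move_arm(
  commands=[
    [0,0.001,-0.03,0,0,0,-1],
    [0,0.001,-0.06,0,0,0,-1],
    [0,0.001,-0.08,0,0,0,-1],
    [0,0.001,-0.1,0,0,0,-1],
    [0,0.001,-0.113,0,0,0,-1],
    [0,0.001,-0.113,0,0,0,-1],
    [0,0.001,-0.113,0,0,0,-1],
  ],
)

```text
time_s: 2.8
tool_pos: [0.5064, -0.0444, 0.094]
tool_rot: [0.982, 0.19, -0.001, -0.0]
wrist_force: [0.3, 0.1, 0.5]
opening: 0.0857
grasp_force: 0.0
```

```bash
python3 - <<'E'
from h import *
p=optics.camera("side"); cv2.imwrite("pics/c.png",cv2.resize(p["img"][80:240,240:440],None,fx=4,fy=3.7)[:592]); print(robot.observe()["tool_pos"],robot.observe()["wrist_force"])
E
```

```text
[ 0.50756831 -0.04442006  0.09512289] [ 0.98736332 -0.12210404 -0.20741006]
```

View pics/c.png

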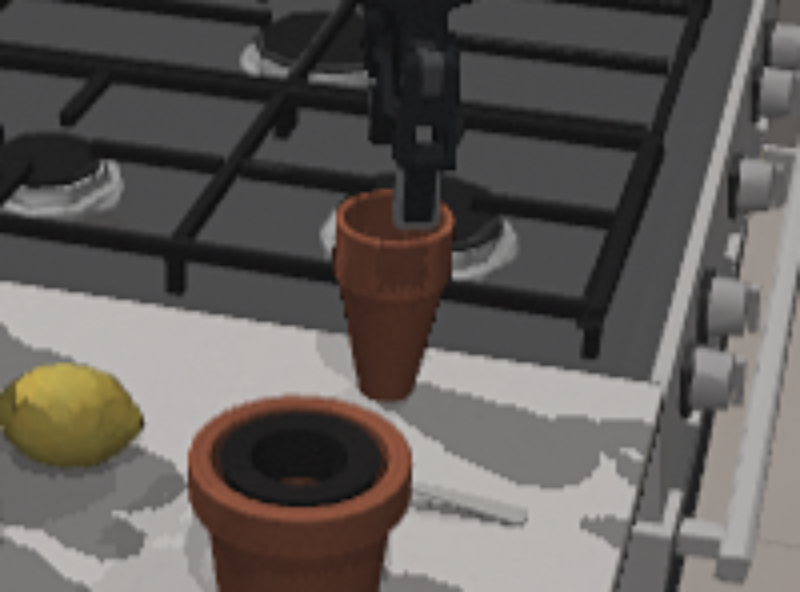

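The near finger stands outside the collar's left side at crop (415,215), with its tip about 10 mm below the top. It will swing further down as it closes, so I'm closing now.

Request:
move_arm(
  commands=[
    [0,0,0,0,0,0,1],
    [0,0,0,0,0,0,1],
    [0,0,0,0,0,0,1],
    [0,0,0,0,0,0,1],
    [0,0,0,0,0,0,1],
    [0,0,0,0,0,0,1],
    [0,0,0,0,0,0,1],
    [0,0,0,0,0,0,1],
  ],
)

```text
time_s: 3.52
tool_pos: [0.5073, -0.0434, 0.0946]
tool_rot: [0.982, 0.191, -0.0, -0.0]
wrist_force: [-0.2, -0.7, 0.2]
opening: -0.0001
grasp_force: 0.0
```

```bash
python3 - <<'E'
from h import *
report(names=("tapered_pot_center",)); 
p=optics.camera("side"); cv2.imwrite("pics/d.png",cv2.resize(p["img"][80:240,240:440],None,fx=4,fy=3.7)[:592]); print(robot.observe()["tool_pos"],robot.observe()["wrist_force"])
E
```

```text
top tapered_pot_center 0.93 [396. 200.] ztop 0.118 circ 0.506 -0.040 R 0.028 mid [ 0.504 -0.043  0.113] n 183
side tapered_pot_center 0.62 [337. 156.] ztop 0.117 circ 0.509 -0.043 R 0.031 mid [ 0.507 -0.042  0.112] n 1108
[ 0.50730355 -0.04341165  0.09451858] [-0.59740233  0.18903437  0.22797692]
```

View pics/d.png

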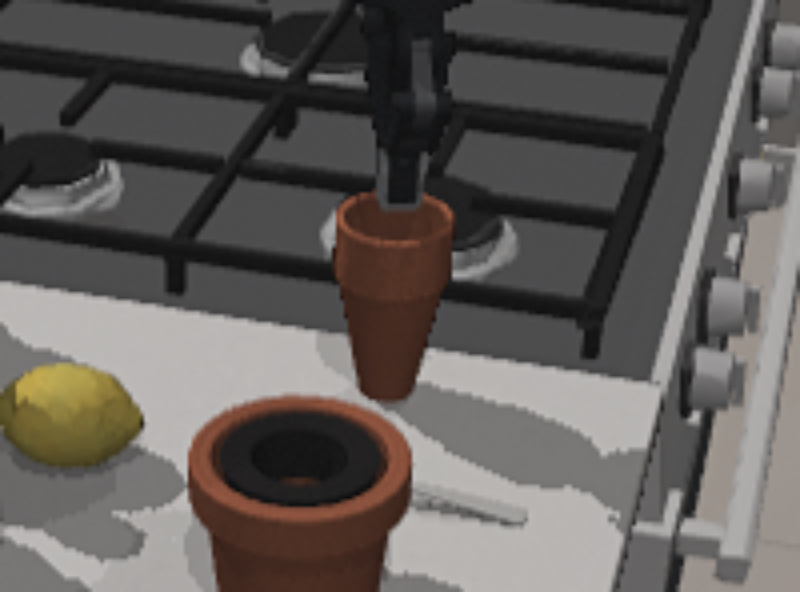

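The fingers closed above the pot's mouth: the shut tips are at crop (400,208), over the opening. The pot is unmoved. I'll measure the true tip height from depth.

```bash
python3 - <<'E'
from h import *
p=optics.camera("side")
for v in range(118,142,2):
  for u in (340,):
    m=np.zeros((400,640),bool); m[v,u]=1; print(u,v,p["img"][v,u],world(p,m).round(3))
s=robot.observe(); print(s["tool_pos"],s["joints"],s["opening"])
E
```

```text
340 118 [28 26 26] [[ 0.5   -0.014  0.18 ]]
340 120 [27 26 25] [[ 0.5   -0.012  0.177]]
340 122 [23 20 21] [[ 0.504 -0.033  0.161]]
340 124 [25 23 24] [[ 0.503 -0.032  0.158]]
340 126 [26 24 24] [[ 0.503 -0.031  0.154]]
340 128 [22 21 19] [[ 0.503 -0.03   0.15 ]]
340 130 [26 25 23] [[ 0.503 -0.034  0.143]]
340 132 [24 24 24] [[ 0.503 -0.036  0.138]]
340 134 [19 17 16] [[ 0.502 -0.032  0.136]]
340 136 [62 64 72] [[ 0.504 -0.039  0.127]]
340 138 [33 42 70] [[ 0.51  -0.07   0.104]]
340 140 [33 42 69] [[ 0.511 -0.074  0.097]]
[ 0.5073513  -0.04345276  0.09455282] [-1.70975424e-01  2.20807893e-01  1.98592348e+00  1.21783432e-05
  9.34907573e-01  1.01599903e+00] -2.2981539014496966e-05
```

The shut tips are really at z ≈ 0.125, where the reported pose implies 0.087. The tool therefore sits about 38 mm higher than reported. I'll reopen, go lower and measure again.

Request:
move_arm(
  commands=[
    [0,0,0.01,0,0,0,-1],
    [0,0,0.01,0,0,0,-1],
    [0,0,0.01,0,0,0,-1],
    [0,0,0.01,0,0,0,-1],
    [0,0,0.01,0,0,0,-1],
    [0,0,0.01,0,0,0,-1],
    [0,0,0.0,0,0,0,-1],
    [0,0,-0.015,0,0,0,-1],
    [0,0,-0.03,0,0,0,-1],
    [0,0,-0.03,0,0,0,-1],
  ],
)

```text
time_s: 4.65
tool_pos: [0.504, -0.0429, 0.061]
tool_rot: [0.982, 0.191, -0.003, -0.001]
wrist_force: [-0.4, 0.5, -0.9]
opening: 0.0851
grasp_force: 0.0
```

```bash
python3 - <<'E'
from h import *
report(names=("tapered_pot_center",))
p=optics.camera("side"); cv2.imwrite("pics/e.png",cv2.resize(p["img"][80:240,240:440],None,fx=4,fy=3.7)[:592])
# dark points above/around the pot
for c in ("side","top"):
  p=optics.camera(c)
  W=world(p); D=p["img"][p["depth"]>0].max(1)
  s=(np.hypot(W[:,0]-.508,W[:,1]+.043)<.065)&(W[:,2]>.085)&(D<60)
  for lo in np.arange(.085,.175,.01):
    q=W[s&(W[:,2]>=lo)&(W[:,2]<lo+.01)]
    if len(q): print(c,"%.3f"%lo,len(q),np.percentile(q,5,0).round(3)[:2],np.percentile(q,95,0).round(3)[:2])
s=robot.observe(); print(s["tool_pos"],s["wrist_force"],s["opening"])
E
```

```text
top tapered_pot_center 0.5 [395. 202.] ztop 0.117 circ 0.504 -0.037 R 0.027 mid [ 0.503 -0.039  0.112] n 71
side tapered_pot_center 0.84 [336. 160.] ztop 0.117 circ 0.509 -0.044 R 0.031 mid [ 0.508 -0.043  0.112] n 816
side 0.085 7 [ 0.478 -0.048] [ 0.539 -0.038]
side 0.095 6 [ 0.478 -0.064] [ 0.533 -0.043]
side 0.105 23 [ 0.478 -0.086] [ 0.533 -0.046]
side 0.115 55 [ 0.481 -0.085] [0.533 0.01 ]
side 0.125 48 [ 0.481 -0.083] [0.533 0.009]
side 0.135 50 [ 0.482 -0.086] [0.534 0.009]
side 0.145 17 [ 0.483 -0.088] [0.536 0.009]
side 0.155 29 [ 0.481 -0.082] [0.536 0.011]
side 0.165 35 [ 0.479 -0.072] [0.535 0.014]
top 0.085 1 [ 0.497 -0.067] [ 0.497 -0.067]
top 0.095 2 [ 0.493 -0.066] [ 0.494 -0.064]
[ 0.50824488 -0.04361867  0.06545493] [ 0.42226639  0.14710677 -1.10105577] 0.08534776763521118
```

View pics/e.png

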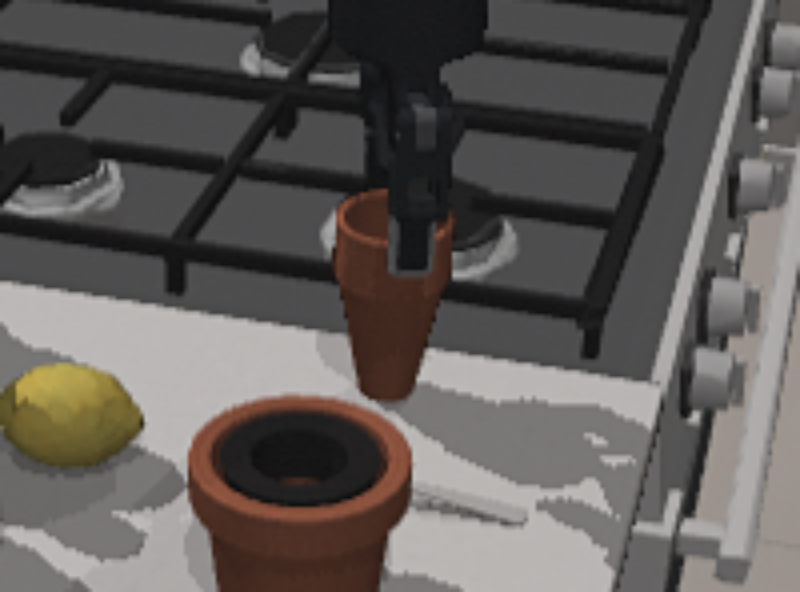

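The fingers now straddle the collar, with open tips at z ≈ 0.108 (crop 410,270). I'll lower 14 mm more and close.

Request:
move_arm(
  commands=[
    [0,0,-0.014,0,0,0,-1],
    [0,0,-0.014,0,0,0,-1],
    [0,0,-0.014,0,0,0,1],
    [0,0,-0.014,0,0,0,1],
    [0,0,-0.014,0,0,0,1],
    [0,0,-0.014,0,0,0,1],
    [0,0,-0.014,0,0,0,1],
    [0,0,-0.014,0,0,0,1],
    [0,0,-0.014,0,0,0,1],
    [0,0,-0.014,0,0,0,1],
  ],
)

```text
time_s: 5.83
tool_pos: [0.5087, -0.0437, 0.0517]
tool_rot: [0.982, 0.191, 0.001, 0.0]
wrist_force: [-0.4, -0.6, 6.3]
opening: 0.0602
grasp_force: 65.5
```

Request:
move_arm(
  commands=[
    [0,0,0.02,0,0,0,1],
    [0,0,0.05,0,0,0,1],
    [0,0,0.08,0,0,0,1],
    [0,0,0.11,0,0,0,1],
    [0,0,0.14,0,0,0,1],
    [-0.001,0.03,0.14,0,0,0,1],
    [-0.002,0.06,0.14,0,0,0,1],
    [-0.002,0.08,0.14,0,0,0,1],
    [-0.002,0.09,0.14,0,0,0,1],
    [-0.002,0.09,0.14,0,0,0,1],
  ],
)

```text
time_s: 6.67
tool_pos: [0.504, 0.0482, 0.1894]
tool_rot: [0.981, 0.192, -0.001, -0.0]
wrist_force: [0.0, -0.5, -2.4]
opening: 0.0595
grasp_force: 66.0
```

```bash
python3 - <<'E'
from h import *
report(names=("tapered_pot_center","big_rim","sleeve"),save="f")
s=robot.observe(); print(s["tool_pos"],s["wrist_force"],s["opening"])
E
```

```text
top tapered_pot_center 0.41 [358. 192.] ztop 0.254 circ 0.477 0.061 R 0.008 mid [0.477 0.061 0.249] n 88
top big_rim 0.63 [305. 197.] ztop 0.090 circ 0.504 0.144 R 0.050 mid [0.503 0.144 0.085] n 1781
top sleeve 0.66 [308. 189.] ztop 0.090 circ 0.505 0.143 R 0.034 mid [0.505 0.144 0.085] n 549
side tapered_pot_center 0.92 [327. 125.] ztop 0.255 circ 0.506 0.047 R 0.031 mid [0.504 0.05  0.25 ] n 975
side big_rim 0.77 [314. 213.] ztop 0.090 circ 0.504 0.144 R 0.050 mid [0.502 0.144 0.085] n 2608
side sleeve 0.97 [313. 203.] ztop 0.091 circ 0.504 0.143 R 0.036 mid [0.503 0.142 0.085] n 716
side sleeve 0.36 [315. 214.] ztop 0.090 circ 0.504 0.142 R 0.052 mid [0.502 0.144 0.085] n 2661
[0.50540068 0.04566359 0.19048903] [ 0.60820408  0.3192952  -2.778304  ] 0.06004995147648908
```

View pics/f_side.png

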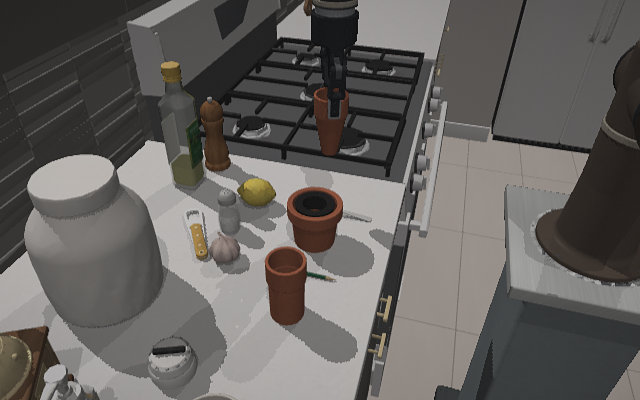

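The pot hangs upright in the grip at (330,120), 0.097 m short of the big pot in y. I'll go above it and look.

Request:
move_arm(
  commands=[
    [0,0.03,0,0,0,0,1],
    [-0.001,0.06,0,0,0,0,1],
    [-0.002,0.08,0,0,0,0,1],
    [-0.002,0.097,0,0,0,0,1],
    [-0.002,0.097,-0.02,0,0,0,1],
    [-0.002,0.097,-0.035,0,0,0,1],
    [-0.002,0.097,-0.035,0,0,0,1],
    [-0.002,0.097,-0.035,0,0,0,1],
  ],
)

```text
time_s: 7.73
tool_pos: [0.5024, 0.143, 0.1547]
tool_rot: [0.982, 0.191, -0.001, 0.0]
wrist_force: [0.3, -0.9, -2.4]
opening: 0.0603
grasp_force: 66.2
```

```bash
python3 - <<'E'
from h import *
report(names=("tapered_pot_center","big_rim"),cams=("side","top","side"),save="g")
s=robot.observe(); print(s["tool_pos"],s["wrist_force"],s["opening"])
E
```

```text
side tapered_pot_center 0.56 [313. 166.] ztop 0.220 circ 0.502 0.144 R 0.031 mid [0.501 0.147 0.215] n 1259
side big_rim 0.96 [315. 216.] ztop 0.090 circ 0.503 0.145 R 0.049 mid [0.502 0.148 0.085] n 2293
top tapered_pot_center 0.67 [309. 194.] ztop 0.222 circ 0.483 0.140 R 0.018 mid [0.479 0.14  0.217] n 90
top big_rim 0.69 [319. 205.] ztop 0.090 circ 0.495 0.122 R 0.034 mid [0.494 0.121 0.085] n 259
side tapered_pot_center 0.86 [310. 166.] ztop 0.222 circ 0.504 0.145 R 0.031 mid [0.503 0.148 0.217] n 1084
side big_rim 0.6 [314. 220.] ztop 0.090 circ 0.503 0.144 R 0.050 mid [0.503 0.147 0.085] n 2418
[0.50373809 0.14349165 0.15613632] [-0.39542867  0.13598547 -2.06094834] 0.0597557520811288
```

View pics/g_side.png

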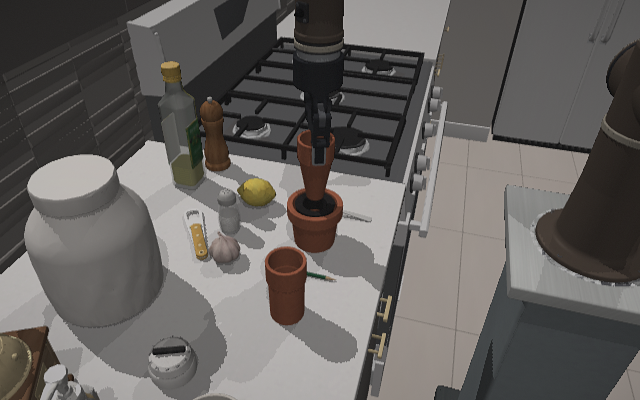

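The foot hangs over the sleeve hole at (315,205), and the axes agree within about 1 mm. Lowering gently.

Request:
move_arm(
  commands=[
    [0,0,-0.012,0,0,0,1],
    [0,0,-0.024,0,0,0,1],
    [0,0,-0.034,0,0,0,1],
    [0,0,-0.042,0,0,0,1],
    [0,0,-0.048,0,0,0,1],
    [0,0,-0.054,0,0,0,1],
    [0,0,-0.059,0,0,0,1],
    [0,0,-0.061,0,0,0,1],
    [0,0,-0.061,0,0,0,1],
  ],
)

```text
time_s: 8.93
tool_pos: [0.5041, 0.143, 0.0947]
tool_rot: [0.982, 0.191, 0.001, 0.001]
wrist_force: [2.5, -3.7, -0.6]
opening: 0.0595
grasp_force: 66.4
```

```bash
python3 - <<'E'
from h import *
report(names=("tapered_pot_center","big_rim"),cams=("side","side"),save="i")
s=robot.observe(); print(s["tool_pos"],s["wrist_force"],s["opening"])
E
```

```text
side tapered_pot_center 0.77 [311. 190.] ztop 0.161 circ 0.504 0.145 R 0.031 mid [0.503 0.148 0.155] n 779
side big_rim 0.85 [313. 221.] ztop 0.090 circ 0.504 0.144 R 0.050 mid [0.503 0.15  0.085] n 1947
side tapered_pot_center 0.89 [310. 190.] ztop 0.160 circ 0.503 0.145 R 0.030 mid [0.503 0.149 0.155] n 672
side big_rim 0.95 [315. 221.] ztop 0.090 circ 0.504 0.146 R 0.049 mid [0.503 0.15  0.085] n 1926
[0.50386636 0.1431274  0.09473558] [ 2.79860367 -4.18586597 -1.67681244] 0.0596235123088317
```

Request:
move_arm(
  commands=[
    [0.001,-0.001,-0.002,0,0,0,1],
    [0.001,-0.001,-0.004,0,0,0,1],
    [0.001,-0.001,-0.006,0,0,0,1],
    [0.001,-0.001,-0.008,0,0,0,1],
    [0.001,-0.001,-0.008,0,0,0,1],
  ],
)

```text
time_s: 9.65
tool_pos: [0.5043, 0.1429, 0.0864]
tool_rot: [0.982, 0.191, 0.0, -0.0]
wrist_force: [-0.2, -2.6, 3.8]
opening: 0.0599
grasp_force: 66.9
```

```bash
python3 - <<'E'
from h import *
report(names=("tapered_pot_center","big_rim"),cams=("side","side"),save="j")
s=robot.observe(); print(s["tool_pos"],s["wrist_force"],s["opening"])
E
```

```text
side tapered_pot_center 0.77 [309. 192.] ztop 0.152 circ 0.504 0.144 R 0.031 mid [0.503 0.148 0.147] n 634
side big_rim 0.6 [314. 220.] ztop 0.090 circ 0.504 0.144 R 0.050 mid [0.503 0.151 0.085] n 1877
side big_rim 0.89 [314. 225.] ztop 0.090 circ 0.504 0.145 R 0.049 mid [0.503 0.15  0.084] n 1822
[0.50428203 0.14283539 0.08643226] [ 1.00283113 -1.07673497  1.96565949] 0.05965270721201894
```

View pics/j_side.png

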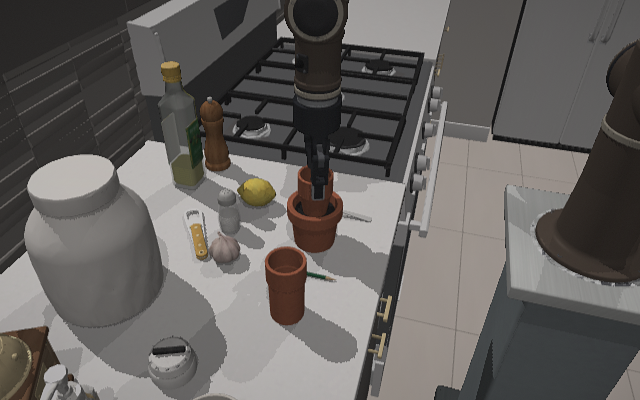

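It is nested: the collar's underside is about 26 mm above the rim, with light forces. Pressing 6 mm more.

Request:
move_arm(
  commands=[
    [0,0,-0.002,0,0,0,1],
    [0,0,-0.004,0,0,0,1],
    [0,0,-0.006,0,0,0,1],
    [0,0,-0.006,0,0,0,1],
    [0,0,-0.006,0,0,0,1],
  ],
)

```text
time_s: 10.37
tool_pos: [0.5043, 0.1428, 0.0805]
tool_rot: [0.982, 0.191, 0.0, -0.0]
wrist_force: [0.7, -0.8, 2.2]
opening: 0.0599
grasp_force: 66.9
```

```bash
python3 - <<'E'
from h import *
report(names=("tapered_pot_center","big_rim"),cams=("side","side","top"))
s=robot.observe(); print(s["tool_pos"],s["wrist_force"],s["opening"])
E
```

```text
side tapered_pot_center 0.67 [310. 199.] ztop 0.146 circ 0.505 0.145 R 0.030 mid [0.503 0.148 0.141] n 662
side big_rim 0.89 [316. 224.] ztop 0.090 circ 0.504 0.146 R 0.049 mid [0.503 0.151 0.084] n 1751
side tapered_pot_center 0.77 [310. 197.] ztop 0.146 circ 0.504 0.145 R 0.030 mid [0.503 0.148 0.141] n 672
side big_rim 0.74 [313. 225.] ztop 0.090 circ 0.504 0.144 R 0.050 mid [0.503 0.149 0.085] n 1878
top big_rim 0.49 [330. 197.] ztop 0.090 circ 0.506 0.100 R 0.007 mid [0.506 0.099 0.087] n 21
[0.50428654 0.14278435 0.08052873] [-0.3897889   0.15675638  2.59816907] 0.05993420520437531
```

Request:
move_arm(
  commands=[
    [0,0,0,0,0,0,-1],
    [0,0,0,0,0,0,-1],
    [0,0,0,0,0,0,-1],
    [0,0,0,0,0,0,-1],
    [0,0,0,0,0,0,-1],
    [0,0,0.015,0,0,0,-1],
    [0,0,0.035,0,0,0,-1],
    [0,0,0.065,0,0,0,-1],
    [0,0,0.1,0,0,0,-1],
    [0,0,0.13,0,0,0,-1],
  ],
)

```text
time_s: 11.65
tool_pos: [0.5042, 0.1425, 0.2121]
tool_rot: [0.982, 0.191, -0.0, -0.0]
wrist_force: [0.2, -0.5, -0.2]
opening: 0.0853
grasp_force: 0.0
```

```bash
python3 - <<'E'
from h import *
report(save="k",cams=("side","top"))
s=robot.observe(); print(s["tool_pos"],s["wrist_force"],s["opening"])
E
```

```text
side tapered_pot_center 0.75 [316. 191.] ztop 0.147 circ 0.503 0.143 R 0.032 mid [0.504 0.143 0.141] n 1339
side big_rim 0.6 [316. 224.] ztop 0.090 circ 0.504 0.145 R 0.049 mid [0.503 0.151 0.085] n 1830
side straight_pot_center 0.61 [284. 285.] ztop 0.117 circ 0.497 0.323 R 0.031 mid [0.496 0.324 0.112] n 2545
side sleeve 0.41 [328. 210.] ztop 0.070 circ 0.507 0.131 R 0.030 mid [0.507 0.133 0.069] n 10
top tapered_pot_center 0.71 [313. 188.] ztop 0.145 circ 0.494 0.129 R 0.023 mid [0.494 0.128 0.141] n 313
top big_rim 0.94 [324. 207.] ztop 0.090 circ 0.492 0.118 R 0.038 mid [0.493 0.117 0.086] n 285
top straight_pot_center 0.6 [218. 199.] ztop 0.117 circ 0.496 0.322 R 0.030 mid [0.496 0.322 0.111] n 834
[0.50323897 0.14232475 0.20889294] [ 1.53548963 -0.20045718  0.57230811] 0.08552879975138593
```

View pics/k_side.png

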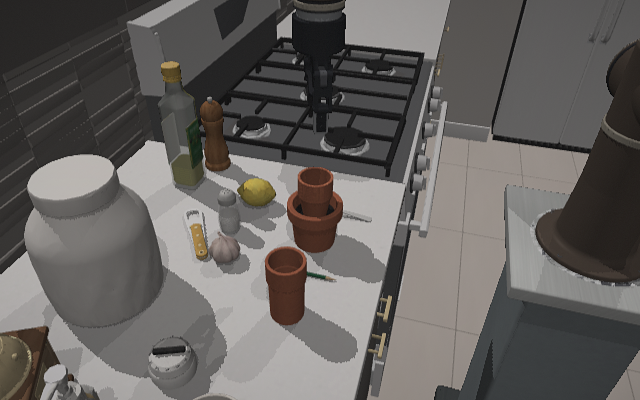

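The pot stands upright in the big pot at (316,190), with its collar about 20 mm above the rim. The gripper is clear and the straight pot is unmoved.

```bash
python3 -c "
from cell import robot
print(robot.finish_job())"
```

```text
the job is handed in; nothing more can be done
None
```

The tapered pot is nested upright in the sleeve with its collar measured about 20 mm above the rim, the gripper is clear, the straight pot and big pot have not moved, and the job is handed in (no verdict was returned).

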